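# Change the feed of a bench creasing machine through its H-gate

## Robot

A 6-joint arm with a two-finger parallel gripper is mounted at the origin on a cart in front of the work surface, level with it; the furniture and walls round the work are solid. World frame = base frame: x ahead of the robot, y to its left, z up, the work surface at z = 0. Lengths are in m, angles in rad, forces in N, time in s.
With the tool pointing down it reaches from about 0.25 to 0.725 m from the base axis. Payload 4 kg.
Tool frame: the origin (TCP) lies on the mounting face of the last link; the fingertips stand 173 mm ahead of it and the grasp point (between the pads) lies 155 mm ahead of it; z points along the fingers, y is the line along which they close (so a half turn about z gives the same grasp; the last joint's range is limited). The gripper opens to 85 mm and grips with 20 to 120 N. Pads are 22 mm wide; open, the fingers measure 114 mm over their backs; the gripper's body (76 mm by 85 mm) begins 54 mm behind the grasp point. The pads swing forward as they close: fully open they stand 13 mm farther back than shut.
Start: joints at [1.191, 0.241, 0.005, 1.335, 0, 1.571], TCP at [0.185, 0.464, 0.405] pointing down, gripper open.
Joint ranges: [-2.72, 2.72], [-1.05, 1.87], [-1.09, 1.28], [-1.99, 2.15], [-1.42, 1.44], [-3.14, 3.14]. Speed limits (rad/s): [2.79, 2.79, 3.14, 3.14, 3.14, 3.14].

## Interface

Orientations are given as a 3x3 rotation matrix whose columns are the frame's x, y, z axes.
In Python, from rig import bot, vision, workorder gives the robot as it stands.
- The arm moves only by the tool apply_moves, never from a script. Its argument "motion" is text: rows parted by semicolons, each of 5 numbers parted by spaces: the finger opening in cm, from 0 to 8.54, then the shift along the tool's x, y, z in cm, then the turn about the tool's z in units of 5 degrees (1.0 is 5 degrees). In form: hand tx ty tz twist; .... A call has 1 to 10 rows; each row is the pose to reach, as a shift and turn from the pose commanded when the call began, along the tool's axes at that moment; what a row does not reach only later rows make up. A row lasts 1/10 s, in which the tool goes at most 50 mm and 8.59 degrees, less where a joint would pass 70% of its speed; a pose out of reach is approached as far as the arm can. A call with a gripper value outside its range is refused whole. The fingers move at their own pace and stop on an object; the grip force is fixed at half the most. Time passes only in rows, so rows that repeat a pose let the fingers close. It gives the time, the measured TCP pose, the force, the opening and the grip force at its end, in the units of the state.
- bot.state(): the state, without advancing time (a new reading comes with each control period).
- vision.capture(name): name is "side" or "top" or "wrist"; returns the picture (420x560x3 uint8, red, green, blue); there is no depth.
- vision.get_calibration(name): a dict with "fx", "fy", "cx", "cy" (pixels), "R" (3x3) and "t" (3): a world point X has camera coordinates R X + t; the wrist camera has in their place "hand_eye" (4x4, takes a point from camera to tool coordinates, whose origin is the TCP and whose axes are the flange's). Camera axes: x right, y down, z forward; pixel columns grow to the right and rows downward; lengths in m; the calibration is good to about 2 mm. The wrist camera is an equidistant fisheye: a pixel r from the principal point sees the ray r / f radians off the axis. A picture is of the moment at which its call begins: read the wrist's pose just before it. get_calibration takes no time and is no camera call.
- workorder.finish_job(): hands the job in; it is judged then, once.
The state is a dict: "clock": time; "joints": joint angles; "qd": joint speeds; "joint_efforts": joint torques, N m; "tcp_pos": TCP position; "eef_rot": TCP orientation; "force": force on the tool from outside, world axes, zero at the start; "torque": the same for the moment, N m; "gripper_width": opening from 0.0 (shut) to 1.0 (fully open); "grasp_force": force on a finger pad.
Only numpy, scipy, OpenCV 4.12 (cv2) and the standard library are available. Lean on these libraries where they do the work, as an engineer would, in place of code of your own. Each camera call takes 0.05 s, during which the arm holds its last target. There are 200 camera calls.

## Task

Change the creasing machine over to its fourth feed: push the gear lever out of the left-hand lane, across the neutral channel of the H-gate and fully home into the near right-hand slot, then take the hand away and leave the lever there. Push the lever only with the outside of the fingers, from its sides: do not grip it or put it between the fingers. Leave the cards, loupe, bone folder and pen pot around the machine where they are.

Things in the scene. Friction and masses are not known exactly. Their poses are not given: they have to be found in the camera images.
- creaser: grey creasing machine, fixed, 200 mm deep, 440 wide. Origin on the table below the gate's middle; x away from the operator, y to the left, z up. Gearbox with gate and lever: x -98..75, y -62..62, top z 110 mm. Left of it rollers and feed table (top z 76): y 70..295, x -156..95; adjusting screws at x 0, y 78 and 292 reach z 158; crank at the left end to y 363.
- gate_centre (a point): middle of the level steel H-gate plate (112 x 100 x 6 mm), 113 mm above the table, machine's axes. Two lanes along x, 16 mm wide, at y +16 (left) and -16 mm (right), ends at x +-28; a neutral channel along y at x 0, 16 mm wide, joins them, the only way across; tongue corners rounded 4 mm. The 12 mm stem has 2 mm play each side. Dots mark slots: far left 1, near left 2, far right 3, near right 4.
- slot_near_right (a point): where the lever's axis crosses the gate plate when it is fully home in the near right-hand slot: 22 mm nearer and 16 mm to the right of the gate's middle, machine's axes
- knob (a point): centre of the black ball knob (34 mm) on the 12 mm round steel stem; z = lever axis, up; pivot 175 mm below it (75 below gate centre). Upright: 100 mm above gate centre. From gate centre in machine axes: x 0 in neutral, -49 / +49 mm fully home near / far (then 5 to 10 mm lower); y +36 left lane, -36 right lane. Friction about 2.5 N at the knob, no spring; stays where left.
- select (a joint): sideways angle of the lever, rad: 0 in the middle, positive to the operator's right, about -0.21 in the left lane and +0.21 in the right lane (play 0.027 each way). Its start is in the left lane.
- engage (a joint): fore-and-aft angle of the lever, rad: 0 in neutral, positive away from the operator; +0.285 at the end of a far slot and -0.285 at the end of a near slot. It starts anywhere along the left lane, in the far slot, the near slot or between.
- card_stack: banded pack of printed cards, 96 x 64 x 11 mm, loose on the machine's feed table; origin at the middle of its underside
- loupe: loupe cup with black ring, 46 mm across, 44 mm high, standing loose on the table in front of the gearbox; origin at the middle of its underside
- bone_folder: flat bone folder, 159 x 22 x 8 mm, lying loose on the table to the right of the gearbox, its length along its y; origin at the middle of its underside
- pen_pot: dark pot with pens, about 80 mm across, 147 mm high with the pens, standing loose on the table behind the gearbox; origin at the middle of its underside
Not all that is in view belongs to the job. There is more than one size of the loupe; the job needs the larger.

How it is judged:
On the way, in this order (a step that is already met when the one before it is completed fails the run):
1. the lever has crossed the neutral channel into the right-hand lane (value of joint select above 0.16 rad).
2. the lever is fully home in the near right-hand slot (value of joint select above 0.16 rad and value of joint engage below -0.235 rad), for 0.2 s.
At the end, for the whole second after the job is handed in: the lever stands still in the near right-hand slot: select above 0.16 rad and engage below -0.235 rad (within 0.05 rad, about 8 mm at the knob, of the slot's end at -0.285); the bystanders are at rest (all of step 2 and linear speed of each of card_stack, loupe, bone_folder, pen_pot below 0.02 m/s and value of joint engage above -0.33 rad and velocity of joint engage between -0.05 and 0.05 rad/s); the robot touches nothing.
It fails at once if the lever is gripped or put between the fingers (the tool's centre comes within 10 mm of the lever's axis, between the gate and 25 mm above the knob's centre) (x of the grasp point in the frame of knob between -0.01 and 0.01 m and y of the grasp point in the frame of knob between -0.01 and 0.01 m and z of the grasp point in the frame of knob between -0.1 and 0.025 m).
It fails at once if the stack of cards on the feed table is moved more than 15 mm or lifted (distance of card_stack from where it was at the start of the episode above 0.015 m).
It fails at once if the loupe is moved more than 15 mm or lifted (distance of loupe from where it was at the start of the episode above 0.015 m).
It fails at once if the bone folder is moved more than 15 mm or lifted (distance of bone_folder from where it was at the start of the episode above 0.015 m).
It fails at once if the pen pot is moved more than 15 mm or lifted (distance of pen_pot from where it was at the start of the episode above 0.015 m).
It also fails if it takes over 48 s, if anything falls off the work surface, if the arm or the gripper's body presses on something with over 40 N, if the wrist force passes 120 N, or if a joint passes its speed limit or range.

## Working session

There is one attempt and no reset: what is moved stays moved. The work goes in short steps, Python scripts to look and compute and a tool call to move; the robot and the scene stay as the last step left them, time stands still between calls to the robot, and variables do not carry over. Pictures are saved under pics/ and viewed, at most 10 in all, crops included, and the job is handed in when it is done.

Besides the shell and the picture viewer there is one more tool, called after "Call:" as name(argument=value, ...) on one line, values as JSON. apply_moves: Moves the arm, as the interface text tells. Its arguments: {"type":"object","properties":{"motion":{"type":"string"}},"required":["motion"]}

```bash
mkdir -p pics
python3 - <<'E'
from rig import bot,vision
import cv2,numpy as np
for n in("top","side"):
    cv2.imwrite(f"pics/{n}0.png",cv2.resize(vision.capture(n)[:,:,::-1],(800,600),interpolation=cv2.INTER_CUBIC))
    c=vision.get_calibration(n);print(n,{k:np.round(v,4).tolist() for k,v in c.items()})
s=bot.state();print(s["clock"],s["tcp_pos"],np.round(s["eef_rot"],3).tolist(),s["gripper_width"])
E
```

```text
top {'fx': 449.369, 'fy': 449.369, 'cx': 284.4073, 'cy': 216.1205, 'R': [[-0.0231, -0.9997, -0.0077], [-0.9857, 0.0241, -0.167], [0.1671, 0.0038, -0.9859]], 't': [0.079, 0.58, 1.0745]}
side {'fx': 543.7161, 'fy': 543.7161, 'cx': 278.2031, 'cy': 206.1726, 'R': [[-0.9995, -0.0274, 0.0158], [-0.0286, 0.5672, -0.8231], [0.0136, -0.8231, -0.5677]], 't': [0.541, 0.1136, 1.2929]}
0.1 [0.18528243 0.46415589 0.4038993 ] [[-0.929, 0.371, -0.001], [0.371, 0.929, -0.002], [0.0, -0.002, -1.0]] 1.001844685733508
```

View pics/top0.png

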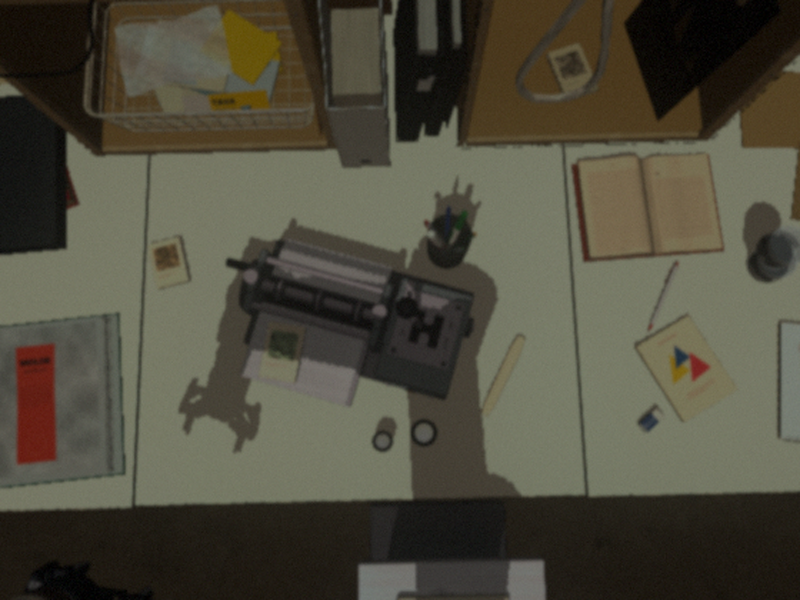

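View pics/side0.png

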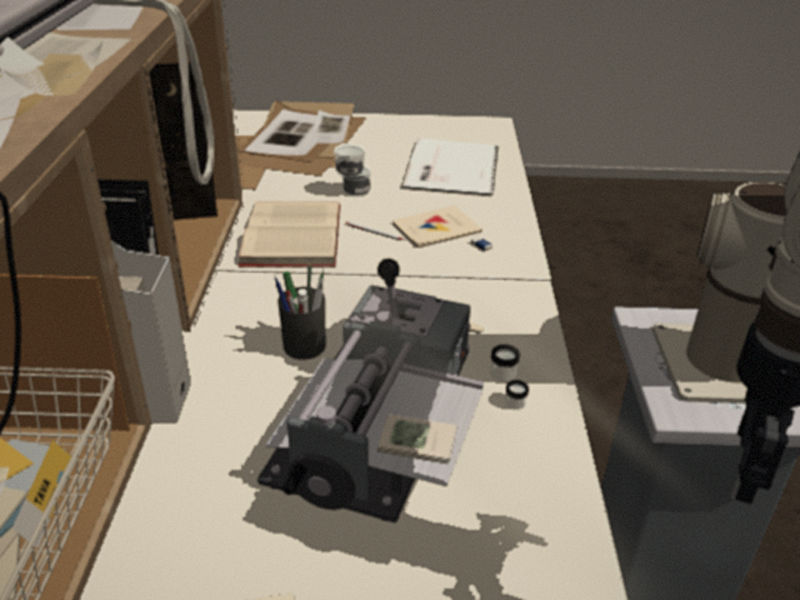

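The top view shows the gate at about (428,328) and the knob at about (406,305). In the side view the knob is at about (388,271). Next I'll enlarge both.

Run:
```python
import cv2,numpy as np
from rig import vision
def crop(n,x0,y0,w,h,k,out):
    im=np.mean([vision.capture(n).astype(float) for _ in range(3)],0)[:,:,::-1]
    c=np.clip(im[y0:y0+h,x0:x0+w]*(1.8 if n=="top" else 1.3),0,255).astype(np.uint8)
    cv2.imwrite(out,cv2.resize(c,(w*k,h*k),interpolation=cv2.INTER_CUBIC))
crop("top",245,180,100,75,8,"pics/t1.png")
crop("side",225,165,120,90,6,"pics/s1.png")
```

```text
(no output)
```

View pics/t1.png

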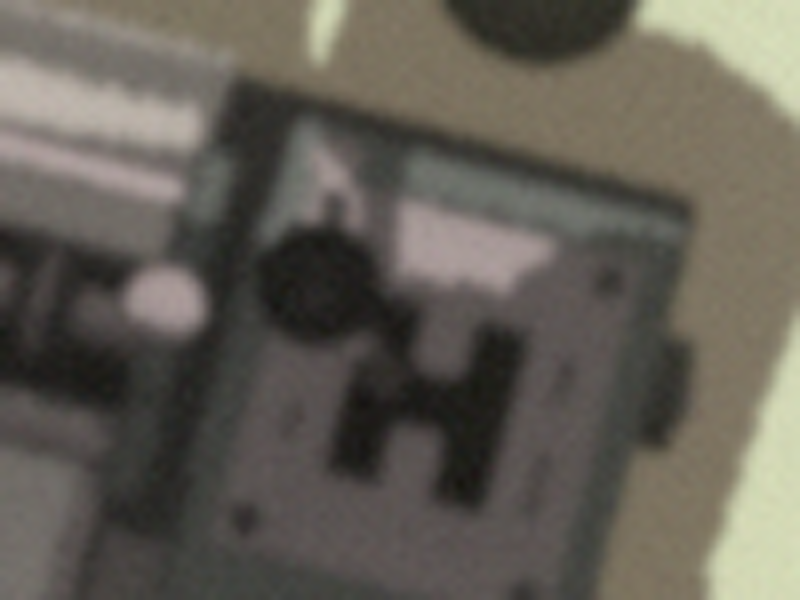

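View pics/s1.png

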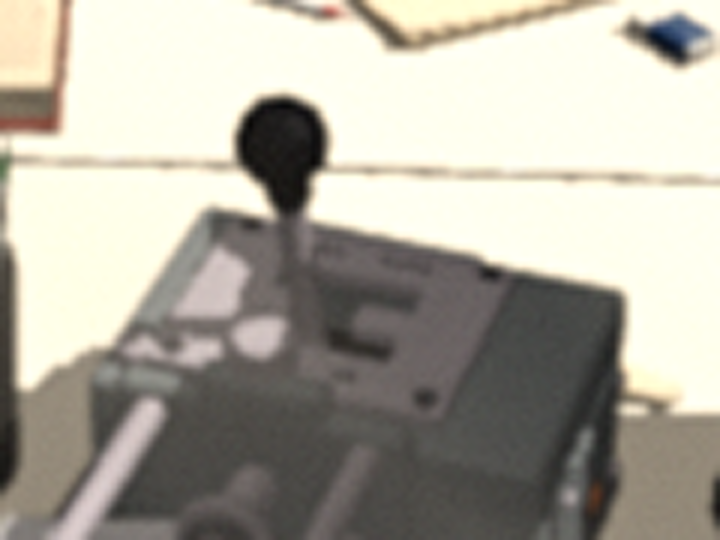

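The top crop shows the knob at (318,285). The H-lane ends are at (502,328) far right, (462,503) near right and (353,472) near left. The side crop puts the knob at (282,140). The lever leans to the far side of the left lane.

```bash
cat > h.py <<'E'
import numpy as np
from scipy.optimize import least_squares
from rig import bot,vision
C={n:vision.get_calibration(n) for n in("top","side")}
def proj(n,X):
    c=C[n];p=np.asarray(c["R"])@X+np.asarray(c["t"]);return np.array([c["fx"]*p[0]/p[2]+c["cx"],c["fy"]*p[1]/p[2]+c["cy"]])
def px(u,v,k,x0,y0): return np.array([(u+.5)/k-.5+x0,(v+.5)/k-.5+y0])
def M(p,m):
    c,s=np.cos(p[2]),np.sin(p[2]);return np.array([p[0]+c*m[0]-s*m[1],p[1]+s*m[0]+c*m[1],m[2]])
E
python3 - <<'E'
from h import *
T=[(502,328,.028,-.016),(462,503,-.028,-.016),(353,472,-.028,.016)]
f=lambda p:np.concatenate([proj("top",M(p,(x,y,.114)))-px(u,v,8,245,180) for u,v,x,y in T])
r=least_squares(f,[.5,0,-.2]);p=r.x;print("pose",p,np.round(r.fun,2))
kt,ks=px(318,285,8,245,180),px(282,140,6,225,165)
k=least_squares(lambda X:np.r_[proj("top",X)-kt,proj("side",X)-ks],[.5,0,.2]);print("knob",k.x,np.round(k.fun,2))
# constrained: knob from engage/select, gate pose joint
def K(p,e,s):  # axis leans
    d=np.array([np.tan(e),-np.tan(s),1]);d/=np.linalg.norm(d);return M(p,np.array([0,0,.038])+.175*d)
g=lambda q:np.r_[f(q[:3]),proj("top",K(q,q[3],q[4]))-kt,proj("side",K(q,q[3],q[4]))-ks]
r=least_squares(g,[*p,.1,-.2]);print("joint",np.round(r.x,4),np.round(r.fun,2),K(r.x,r.x[3],r.x[4]))
p=r.x
for n,e,s in(("neutL",0,-.21),("neutR",0,.21),("nearR",-.285,.21)):print(n,K(p,e,s))
print("proj gate side crop",(proj("side",M(p,(0,0,.116)))-[225,165])*6)
for n,(u,v) in dict(loupe=(424,432),loupe2=(382,440),pot=(449,245),screwR=(379,311)).items():
    z=dict(loupe=.044,loupe2=.03,pot=.09,screwR=.158)[n]
    q=px(u,v,800/560,0,0);print(n,least_squares(lambda X:proj("top",np.r_[X,z])-q,[.5,0]).x)
print(M(p,(0,.078,.158)))
E
```

```text
pose [ 0.53839038  0.03325438 -0.28492645] [ 0.56 -0.83 -0.46  0.23 -0.1   0.58]
knob [0.55659654 0.06475234 0.20936418] [ 0. -0.  0.  0.]
joint [ 0.5384  0.0333 -0.2849  0.0505 -0.2032] [ 0.56 -0.83 -0.46  0.23 -0.11  0.58  0.04  0.   -0.    0.05] [0.55660788 0.06467544 0.20919133]
neutL [0.54864593 0.0682726  0.20915541]
neutR [ 0.5281427  -0.00174826  0.20915541]
nearR [0.4822773  0.0131524  0.20253413]
proj gate side crop [329.61976462 305.48152289]
loupe [0.36944856 0.04037187]
loupe2 [0.35727776 0.11275185]
pot [ 0.68414595 -0.01030995]
screwR [0.5610619  0.10826251]
[0.5603136 0.108119  0.158    ]
```

Call:
apply_moves(motion="0 0 0 -4 0; 0 -5 -2 -5 -0.2; 0 -10 -4 -5 -0.4; 0 -15 -6 -5 -0.6; 0 -20 -8 -5 -0.8; 0 -24 -10 -5 -1.0; 0 -28 -12 -5 -1.1; 0 -32 -14 -5 -1.1; 0 -36 -15.5 -5 -1.1; 0 -40 -17 -5 -1.1")

```text
clock: 1.4
tcp_pos: [0.4949, 0.1563, 0.455]
eef_rot: [[-0.96, 0.281, 0.001], [0.281, 0.96, 0.0], [-0.0, 0.0, -1.0]]
force: [-0.3, 0.6, -0.0]
gripper_width: -0.003
grasp_force: 0.0
```

```bash
cat >> h.py <<'E'
P=np.array([.5384,.0333,-.2849])
def rep(goals):
    s=bot.state();R=np.asarray(s["eef_rot"]);t=np.asarray(s["tcp_pos"]);g=t+R[:,2]*.155
    c,q=np.cos(P[2]),np.sin(P[2]);d=g[:2]-P[:2]
    print("t",round(s["clock"],2),"grasp machine mm",np.round([1e3*(c*d[0]+q*d[1]),1e3*(-q*d[0]+c*d[1]),1e3*g[2]],1),"ang",np.degrees(np.arctan2(R[1,1],R[0,1]))-90-np.degrees(P[2]),"F",np.round(s["force"],1),"w",s["gripper_width"])
    for m in goals: # grasp-point machine target mm -> tool cm
        print(m,np.round(R.T@(M(P,np.array(m)/1e3)-g)*100,2))
E
python3 -c "
from h import *
rep([(55,35,280),(55,35,200)])"
```

```text
t 1.4 grasp machine mm [-76.2 105.9 300. ] ang 0.01166624600780608 F [-0.3  0.6 -0. ] w -0.0034763584484717312
(55, 35, 280) [-13.12  -7.1    2.  ]
(55, 35, 200) [-13.12  -7.1   10.  ]
```

Call:
apply_moves(motion="0 -4.5 -2.5 0 0; 0 -9 -5 0 0; 0 -13.1 -7.1 0 0; 0 -13.1 -7.1 4 0; 0 -13.1 -7.1 7 0; 0 -13.1 -7.1 10 0; 0 -13.1 -7.1 10 0; 0 -13.1 -7.1 10 0")

```text
clock: 2.2
tcp_pos: [0.5997, 0.0534, 0.3548]
eef_rot: [[-0.96, 0.28, -0.001], [0.28, 0.96, -0.0], [0.001, -0.0, -1.0]]
force: [0.1, -0.4, 0.8]
gripper_width: -0.001
grasp_force: 0.0
```

```bash
python3 -c "
from h import *
import cv2
rep([(28,35,200)])
im=vision.capture('side')[135:225,205:325,::-1]
cv2.imwrite('pics/s2.png',cv2.resize(im,(720,540),interpolation=cv2.INTER_CUBIC))"
```

```text
t 2.2 grasp machine mm [ 53.   36.4 199.8] ang 0.06627177587883182 F [ 0.1 -0.4  0.8] w -0.0006225565455301541
(28, 35, 200) [ 2.5  -0.14 -0.02]
```

View pics/s2.png

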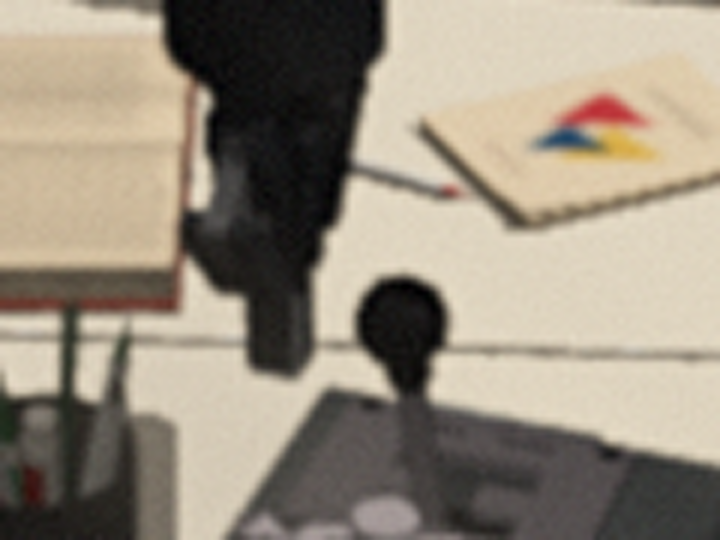

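The finger hangs on the far side of the knob. The edges at x 313 and 357 leave a gap of about 17 mm, as predicted. Now I'll nudge the lever to neutral.

Call:
apply_moves(motion="0 0.8 -0.1 0 0; 0 1.2 -0.1 0 0; 0 1.5 -0.1 0 0; 0 1.8 -0.1 0 0; 0 2.1 -0.1 0 0; 0 2.3 -0.1 0 0; 0 2.5 -0.1 0 0; 0 2.5 -0.1 0 0")

```text
clock: 3.05
tcp_pos: [0.5755, 0.0594, 0.355]
eef_rot: [[-0.96, 0.28, 0.001], [0.28, 0.96, 0.0], [-0.001, 0.0, -1.0]]
force: [2.0, 0.1, 2.9]
gripper_width: 0.004
grasp_force: 1.2
```

```bash
python3 -c "
from h import *
rep([(50,35,200),(50,85,200),(0,85,200),(0,66,200)])"
```

```text
t 3.05 grasp machine mm [ 28.3  35.5 200. ] ang 0.06680714201173998 F [2.  0.1 2.9] w 0.004309530418189161
(50, 35, 200) [-2.17 -0.06  0.  ]
(50, 85, 200) [-2.17  4.94  0.  ]
(0, 85, 200) [ 2.83  4.95 -0.  ]
(0, 66, 200) [ 2.83  3.05 -0.  ]
```

Call:
apply_moves(motion="0 -2 0 0 0; 0 -2 2.5 0 0; 0 -2 5 0 0; 0 0.4 5 0 0; 0 2.8 5 0 0; 0 2.8 5 0 0; 0 2.8 5 0 0")

```text
clock: 3.75
tcp_pos: [0.562, 0.1154, 0.3542]
eef_rot: [[-0.96, 0.279, -0.002], [0.279, 0.96, -0.0], [0.002, -0.001, -1.0]]
force: [0.7, 0.1, 0.2]
gripper_width: 0.001
grasp_force: 0.0
```

```bash
python3 -c "
from h import *
import cv2
rep([(0,66,200),(0,-4,200)])
im=vision.capture('side')[135:225,205:325,::-1]
cv2.imwrite('pics/s3.png',cv2.resize(im,(720,540),interpolation=cv2.INTER_CUBIC))
for x in (-5,0,5,9):print(x,(proj('side',M(P,(x/1e3,.0355,.209)))-[205,135]+.5)*6)"
```

```text
t 3.75 grasp machine mm [ -0.7  85.3 199.2] ang 0.10484138750167915 F [0.7 0.1 0.2] w 0.0007433344091058053
(0, 66, 200) [-0.07 -1.93 -0.08]
(0, -4, 200) [-0.06 -8.93 -0.07]
-5 [439.79434906 328.74834504]
0 [426.01680493 326.15198551]
5 [412.26912619 323.56125408]
9 [401.29242106 321.49270887]
```

View pics/s3.png

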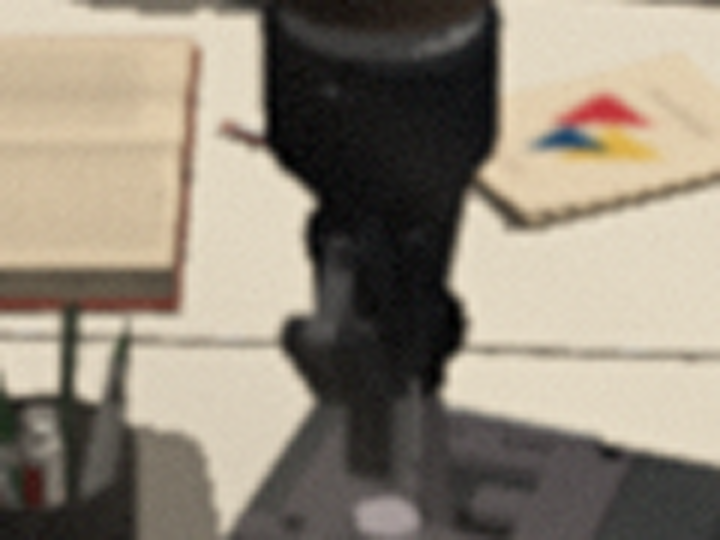

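The knob's right edge at about 465 puts its centre at about 421, so x is roughly +2 mm, inside the play. I'll raise the hand 14 mm so the finger knuckles clear the knob, then push right.

Call:
apply_moves(motion="0 0 0 -1.4 0; 0 0 -1.2 -1.4 0; 0 0 -2.0 -1.4 0; 0 0 -2.6 -1.4 0; 0 0 -3.2 -1.4 0; 0 0 -3.8 -1.4 0; 0 0 -3.8 -1.4 0")

```text
clock: 4.5
tcp_pos: [0.5516, 0.0778, 0.3687]
eef_rot: [[-0.96, 0.281, -0.0], [0.281, 0.96, -0.001], [0.0, -0.001, -1.0]]
force: [-0.3, 0.2, 0.6]
gripper_width: -0.001
grasp_force: 0.3
```

```bash
python3 -c "
from h import *
rep([(0,0,213),(0,-4,213)])"
```

```text
t 4.5 grasp machine mm [2.000e-01 4.630e+01 2.137e+02] ang 0.0008265808357066362 F [-0.3  0.2  0.6] w -0.0009851070190288796
(0, 0, 213) [ 0.02 -4.63  0.07]
(0, -4, 213) [ 0.02 -5.03  0.07]
```

```bash
python3 -c "
from h import *
import cv2
a=vision.capture('side')[135:225,205:325,::-1]
b=vision.capture('top')[175:265,235:325,::-1]
b=np.clip(b*1.8,0,255).astype('uint8')
cv2.imwrite('pics/s4.png',cv2.resize(np.hstack([a,b]),(798,342),interpolation=cv2.INTER_CUBIC))
k=3.8
for y in(15,35):print(y,(proj('side',M(P,(0,y/1e3,.211)))-[205,135]+.5)*k)
rep([])"
```

```text
15 [281.40554212 184.54361565]
35 [270.14399853 203.00543592]
t 4.6 grasp machine mm [-2.000e-01  4.650e+01  2.131e+02] ang 0.022683221445120694 F [ 0.4 -0.  -0.1] w 5.0593829402596775e-05
```

View pics/s4.png

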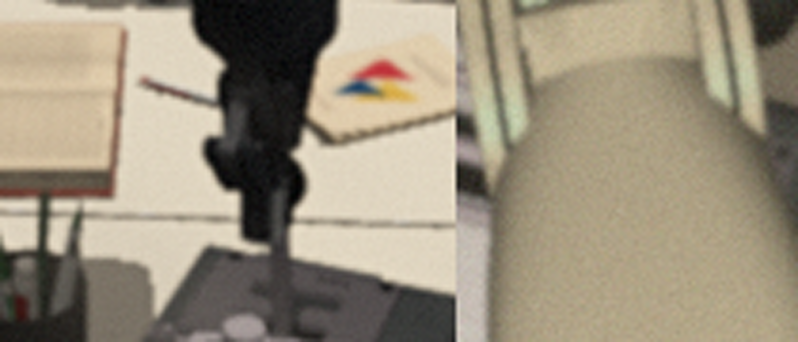

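The knob, at about (277,184), has moved to y ≈ 15 mm as intended. I'll keep pushing right.

Call:
apply_moves(motion="0 0 -0.8 0 0; 0 0 -1.5 0 0; 0 0 -2.2 0 0; 0 0 -2.9 0 0; 0 0 -3.6 0 0; 0 0 -4.2 0 0; 0 0 -4.7 0 0; 0 0 -5.1 0 0; 0 0 -5.1 0 0")

```text
clock: 5.5
tcp_pos: [0.5373, 0.029, 0.3682]
eef_rot: [[-0.96, 0.281, -0.001], [0.281, 0.96, -0.001], [0.001, -0.001, -1.0]]
force: [-0.3, -1.0, -0.1]
gripper_width: 0.001
grasp_force: 0.0
```

```bash
python3 -c "
from h import *
rep([(0,15,213),(45,15,213),(45,-38,200)])"
```

```text
t 5.5 grasp machine mm [ -0.   -4.6 213.2] ang 0.009754527992214435 F [-0.3 -1.  -0.1] w 0.0010004713873322927
(0, 15, 213) [-0.    1.96  0.01]
(45, 15, 213) [-4.5   1.96  0.01]
(45, -38, 200) [-4.5  -3.34  1.32]
```

Call:
apply_moves(motion="0 0 -0.1 0 0; 0 0 -0.2 0 0; 0 0 -0.3 0 0; 0 0 -0.3 0 0")

```text
clock: 5.9
tcp_pos: [0.5368, 0.027, 0.3685]
eef_rot: [[-0.96, 0.28, -0.0], [0.28, 0.96, 0.0], [0.0, 0.0, -1.0]]
force: [0.4, 2.4, -2.1]
gripper_width: -0.004
grasp_force: 1.0
```

Call:
apply_moves(motion="0 0 2.5 0 0; 0 0 2.5 0 0; 0 -2.5 2.5 0 0; 0 -5 2.5 0 0; 0 -5 0 0 0; 0 -5 -3 0.7 0; 0 -5 -3 1.4 0; 0 -5 -3 1.4 0; 0 -5 -3 1.4 0")

```text
clock: 6.8
tcp_pos: [0.5764, -0.0158, 0.3548]
eef_rot: [[-0.96, 0.28, -0.0], [0.28, 0.96, -0.0], [-0.0, -0.0, -1.0]]
force: [0.5, -0.1, -0.2]
gripper_width: -0.0
grasp_force: 0.0
```

```bash
python3 -c "
from h import *
import cv2
a=vision.capture('side')[120:210,205:325,::-1]
cv2.imwrite('pics/s5.png',cv2.resize(a,(720,540),interpolation=cv2.INTER_CUBIC))
for y in(-28,-36,-40):print(y,(proj('side',M(P,(0,y/1e3,.209)))-[205,120]+.5)*6)
rep([(28,-37,200),(-20,-37,200)])"
```

```text
-28 [480.81800986 326.11083892]
-36 [487.39391818 315.30628953]
-40 [490.65571137 309.94699864]
t 6.85 grasp machine mm [ 50.4 -36.1 200.1] ang 0.10215403846886772 F [0.2 0.4 1.9] w 0.0005050012004806955
(28, -37, 200) [ 2.24 -0.09  0.01]
(-20, -37, 200) [ 7.04 -0.08  0.  ]
```

View pics/s5.png

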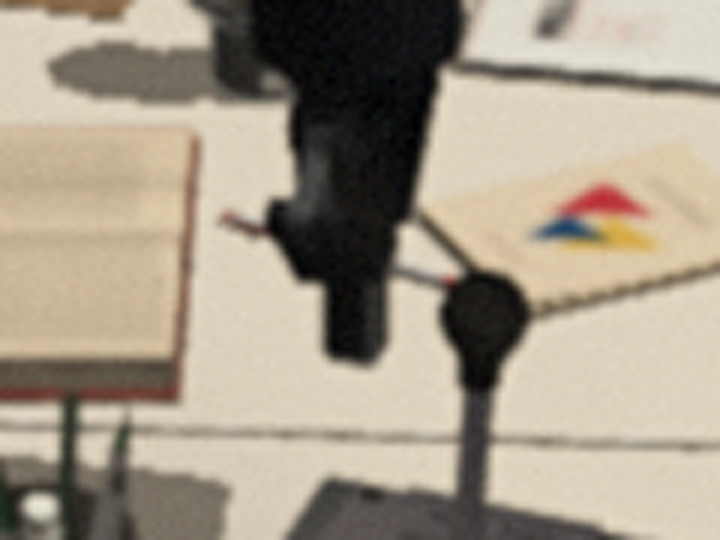

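The knob at (484,313) is in the right-hand lane (y ≈ -37 mm), with the finger on its far side. Now I'll push it towards the operator.

Call:
apply_moves(motion="0 1.2 -0.1 0 0; 0 2.2 -0.1 0 0; 0 3.0 -0.1 0 0; 0 3.8 -0.1 0 0; 0 4.6 -0.1 0 0; 0 5.3 -0.1 0 0; 0 5.9 -0.1 0 0; 0 6.4 -0.1 0 0; 0 6.7 -0.1 0 0; 0 6.8 -0.1 0 0")

```text
clock: 7.85
tcp_pos: [0.5104, 0.0022, 0.3543]
eef_rot: [[-0.96, 0.28, -0.001], [0.28, 0.96, -0.0], [0.001, -0.001, -1.0]]
force: [2.7, 0.7, -1.5]
gripper_width: 0.001
grasp_force: 1.2
```

Call:
apply_moves(motion="0 0.1 0 0 0; 0 0.2 0 0 0; 0 0.2 0 0 0")

```text
clock: 8.15
tcp_pos: [0.5088, 0.0026, 0.3545]
eef_rot: [[-0.96, 0.28, -0.001], [0.28, 0.96, -0.0], [0.0, -0.001, -1.0]]
force: [1.9, -0.8, -0.8]
gripper_width: 0.002
grasp_force: 1.1
```

```bash
python3 -c "
from h import *
rep([(-20,-37,200)])"
```

```text
t 8.15 grasp machine mm [-19.8 -37.9 199.5] ang 0.049371242831213635 F [ 1.9 -0.8 -0.8] w 0.0017864676000289303
(-20, -37, 200) [ 0.02  0.09 -0.05]
```

Next I'll press on gently until I feel the stop, then hold for 0.2 s, back off and look.

Call:
apply_moves(motion="0 0.1 0 0 0; 0 0.2 0 0 0; 0 0.2 0 0 0; 0 0.2 0 0 0")

```text
clock: 8.55
tcp_pos: [0.5071, 0.0031, 0.3546]
eef_rot: [[-0.96, 0.28, 0.0], [0.28, 0.96, -0.001], [-0.0, -0.0, -1.0]]
force: [4.2, -1.2, -2.9]
gripper_width: 0.001
grasp_force: 2.0
```

Call:
apply_moves(motion="0 -1.5 0 0 0; 0 -4 0 0 0; 0 -6 0 -3 0; 0 -6 0 -8 0; 0 -6 0 -10 0; 0 -6 4 -10 0; 0 -6 4 -10 0; 0 -6 4 -10 0")

```text
clock: 9.35
tcp_pos: [0.5753, 0.0258, 0.4544]
eef_rot: [[-0.961, 0.278, -0.002], [0.278, 0.961, 0.0], [0.002, -0.0, -1.0]]
force: [0.1, 1.0, -0.5]
gripper_width: 0.003
grasp_force: 0.0
```

```bash
python3 -c "
from h import *
import cv2
a=vision.capture('side')[120:240,205:365,::-1]
cv2.imwrite('pics/s6.png',cv2.resize(a,(800,600),interpolation=cv2.INTER_CUBIC))
for x in(-36,-41,-49):print(x,(proj('side',M(P,(x/1e3,-.037,.203)))-[205,120]+.5)*5)
rep([])"
```

```text
-36 [485.85758969 287.77489141]
-41 [496.9712559  289.78234431]
-49 [514.80121745 293.00295641]
t 9.4 grasp machine mm [ 37.3   2.5 299.2] ang 0.11358623501547527 F [-0.2  0.5 -1.2] w 0.0015465404293316136
```

View pics/s6.png

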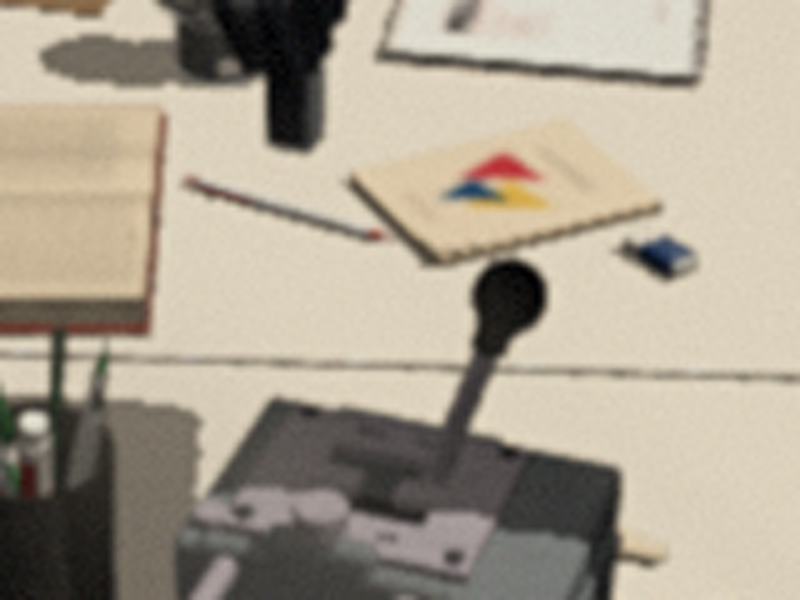

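The knob at (510,297) corresponds to x ≈ -47 mm, so the lever is home in the near right slot. The hand is clear.

```bash
python3 -c "
from rig import workorder
print(workorder.finish_job())"
```

```text
the job is handed in; nothing more can be done
None
```

The lever is in the near right-hand slot (fourth feed), about 2 mm at the knob short of the slot's nominal end by the last picture; the hand is clear, and I handed the job in at about 9.4 s, but no verdict came back.

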